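Snap the spool cap onto the customer's fly reel

ROBOT

A 6-joint arm with a two-finger parallel gripper is mounted at the origin on the work surface. World frame = base frame: x ahead of the robot, y to its left, z up, the work surface at z = 0. Lengths are in m, angles in rad, forces in N, time in s.
With the tool pointing down it reaches from about 0.375 to 0.975 m from the base axis. Payload 3.8 kg.
Tool frame: the origin (TCP) lies on the centre line of the jaws, within the pads' length; the fingertips stand 25 mm ahead of it and the grasp point (between the pads) lies 6 mm ahead of it; z points along the fingers, y is the direction in which the jaws open and shut (so a half turn about z gives the same grasp; the last joint's range is limited). The gripper opens to 85 mm and grips with 20 to 120 N. Pads are 22 mm wide; open, the fingers measure 114 mm over their backs; the gripper's body (76 mm by 85 mm) begins 54 mm behind the grasp point. The pads swing forward as they close: fully open they stand 13 mm farther back than shut.
Start: joints at [1.264, 0.264, 1.604, -0, 1.274, -0.037], TCP at [0.18, 0.651, 0.256] pointing down, gripper open.
Joint ranges: [-2.63, 2.63], [-0.94, 2.18], [0.31, 2.57], [-1.31, 4.45], [0, 2.66], [-2.55, 2.55]. Speed limits (rad/s): [2.57, 2.57, 3.14, 3.14, 3.14, 3.14].

INTERFACE

Orientations are given as a rotation vector (axis times angle).
In Python, from workcell import bot gives the robot as it stands.
- The arm moves only by the tool servo_tool, never from a script. Its argument "moves" is a list of rows, each a list of 3 entries, a list of its own where there are three numbers: the closure in counts, from 0 (fully open) to 255 (shut), then the shift along the tool's x, y, z in m, then the turn about the tool's z in rad. A call has exactly 8 rows; each row shifts and turns the pose as measured when the row begins, along the tool's axes as they then stand; what a row does not reach is not made up. A row lasts 1/12 s, in which the tool goes at most 41.7 mm and 7.16 degrees, less where a joint would pass 70% of its speed; a pose out of reach is approached as far as the arm can. A call is refused whole if a number of a shift passes 0.0417 or a number of a turn 0.125, either way. A call with a gripper value outside its range is refused whole. The fingers move at their own pace and stop on an object; "newtons" is the grip in N (left out, the last holds). Time passes only in rows, so rows that do not move let the fingers close, or fill a call up. It gives the time, the measured TCP pose, the force and the opening at its end, in the units of the state.
- bot.read_state(): the state, without advancing time (a new reading comes with each control period).
- bot.read_camera(name): name is "scene" or "top"; returns a dict with "pixels" (384x512x3 uint8, red, green, blue), "depth" (384x512 float32, m along the optical axis (not along the pixel's ray), 0 where there is no reading), "intrinsics" (3x3 intrinsics, pixels), "R" (3x3) and "t" (3): a world point X has camera coordinates R X + t. Camera axes: x right, y down, z forward; pixel columns grow to the right and rows downward; lengths in m; the calibration is good to about 2 mm. A picture is of the moment at which its call begins.
- bot.finish_job(): hands the job in, once; it reports no verdict.
The state is a dict: "time": time; "q": joint angles; "joint_vel": joint speeds; "joint_torque": joint torques, N m; "tool_pos": TCP position; "tcp_rot": TCP orientation; "wrist_force": force on the tool from outside, world axes, zero at the start; "torque": the same for the moment, N m; "width": opening from 0.0 (shut) to 1.0 (fully open).
Only numpy, scipy, OpenCV 4.12 (cv2) and the standard library are available. Lean on these libraries where they do the work, as an engineer would, in place of code of your own. Each camera call takes 0.05 s, during which the arm holds its last target.

TASK

Two fly reels lie on the shop counter with their spindles up: the display reel has a spool cap sitting loose over its spindle, the customer's reel has none. Lift the loose cap straight off the display reel and press it down over the bare spindle of the customer's reel until it snaps past the latch and is fully home, then keep it gripped and keep pressing it down firmly: the job finishes while you are still holding and pressing the cap. Leave the other things on the counter where they are.

Things in the scene. Friction and masses are not known exactly. Their poses are not given: they have to be found in the camera images.
- cap_mid (a point): the spool cap, a matt black cup with a thin metal band near the top, mouth down: 38 mm in diameter, 32 mm tall, about 50 g, flat closed top. Point on its axis half-way up (16 mm above its lower edge); z up the axis. Bore 27 mm deep, with an inner lip 5 mm tall at the mouth leaving a 21.4 mm hole. At the start it sits loose over the display reel's spindle, lower edge on the hub; it lifts straight off.
- cap: the same cap, origin at the centre of its lower edge, z up along the axis
- reel: the customer's reel, the one with the bare spindle, fixed: a disc 100 mm in diameter on a thin 112 mm rubber mat, spool face 30 mm above the counter. Origin at the centre of its underside; z up, x towards its winding knob. Its foot, a bar 62 mm long, lies across at -x, 65 mm out and 22 mm high. A hub 33 mm in diameter rises from the face to 48 mm.
- reel_seat (a point): on the customer's reel's axis, at the height where the cap's lower edge rests when home: the top of the hub, 48 mm above the counter, 18 mm above the spool face. Frame as the reel (x towards the knob). From here rises the upright spindle stud, 19 mm in diameter, its tip 20 mm above this point, the top 5 mm tapered to 9 mm.
- latch (a point): on the axis of the customer's reel's stud, 11 mm above the seat point: level of three sprung latch balls that bulge to 26 mm across. The cap's lip meets them with the cap's lower edge about 15 mm above the seat and needs a push of about 7 N (5 to 10 N) to pass; then the force drops and the latch draws the cap down to the washer.
- reel_knob (a point): top of the customer's reel's low winding knob: 12 mm in diameter, 8 mm tall, on the spool face 40 mm from the axis. Keep fingers off it.
- washer: the black sprung washer ring, 33 mm in diameter, that tops the customer's reel's hub round the spindle; origin at the centre of its top face. It sinks up to 3 mm under the pressed cap at 3 N per mm, then it is solid.
- display_reel: the display reel, fixed, same shape, look and frame as the customer's (foot at -x, knob at +x); origin at the centre of its underside on the counter. Which reel is on the left varies.
- display_reel_seat (a point): on the display reel's axis at the height of the loose cap's lower edge, 48 mm above the counter; x towards its knob. Its stud, 19 mm in diameter and 20 mm tall above this point, has no latch, and its washer is solid.
- display_reel_knob (a point): top of the display reel's low winding knob, 12 mm in diameter, 8 mm tall, 40 mm from the axis on the spool face
- fly_box_mid (a point): bystander: closed black fly box 115 x 78 x 30 mm, this point at its centre
- fly_tub_mid (a point): bystander: empty clear round tub 64 mm in diameter, 45 mm tall, this point half-way up
- line_spool_mid (a point): bystander: green plastic line spool lying flat, 70 mm in diameter, 25 mm tall, this point at its centre

How it is judged:
By the outcome, as a careful person would: the job done as asked, in the order asked, and still so for the second after the job is handed in, while the arm keeps its last pose, push and grip.
It also fails if it takes over 38 s, if anything falls off the work surface, if the arm or the gripper's body presses on something with over 40 N, if the wrist force passes 120 N, or if a joint passes its speed limit or range.

## Working session

There is one attempt and no reset: what is moved stays moved. The work goes in short steps, Python scripts to look and compute and a tool call to move; the robot and the scene stay as the last step left them, time stands still between calls to the robot, and variables do not carry over. Pictures are saved under pics/ and viewed, and the job is handed in when it is done.

Besides the shell and the picture viewer there is one more tool, called after ">>>" as name([rows], argument=value, ...), one row to a line, values as JSON. servo_tool: Moves the arm, as the interface text tells. Its arguments: {"type":"object","properties":{"moves":{"type":"array","items":{"type":"array"}},"newtons":{"type":"number"}},"required":["moves"]}

```bash
mkdir -p pics; ls
python3 - <<'E'
from workcell import bot
import cv2,numpy as np
s=bot.read_state();print(s)
for n in("scene","top"):
    c=bot.read_camera(n);np.savez(f"{n}0.npz",**c)
    cv2.imwrite(f"pics/{n}0.png",c["pixels"][:,:,::-1]);print(n,c["intrinsics"],c["R"],c["t"])
E
```

```text
pics
{'time': 0.0, 'q': array([ 1.26411900e+00,  2.64755086e-01,  1.60540201e+00,  2.24317674e-05,
        1.27368986e+00, -3.68652851e-02]), 'joint_vel': array([-0.00075328,  0.0008995 , -0.00079133,  0.00011762, -0.00065439,
        0.00273982]), 'joint_torque': array([ 1.68099145e-03, -5.15106654e+01, -3.67323089e+01,  1.52803773e-05,
        1.27384550e-02,  3.83652491e-06]), 'tool_pos': array([0.17968694, 0.64993302, 0.25494553]), 'tcp_rot': array([-0.42249071, -3.11264201,  0.00348272]), 'wrist_force': array([-0.43216698, -0.0450658 , -0.81355077]), 'torque': array([ 0.01863808, -0.01089806,  0.02026321]), 'width': 1.000589796523839}
scene [[426.7678576    0.         256.35235836]
 [  0.         426.7678576  190.45570733]
 [  0.           0.           1.        ]] [[-0.67479387  0.73791256 -0.01175944]
 [ 0.59169985  0.5314273  -0.60619824]
 [-0.44107201 -0.41601692 -0.79522664]] [ 0.40451151 -0.32084345  1.61518002]
top [[360.19661598   0.         254.43309038]
 [  0.         360.19661598 192.59216182]
 [  0.           0.           1.        ]] [[ 0.01102313 -0.99950111  0.02959753]
 [-0.98919932 -0.01522651 -0.14578363]
 [ 0.14616157 -0.02767086 -0.98887366]] [-0.01328305  0.63502533  0.85735795]
```

View pics/scene0.png

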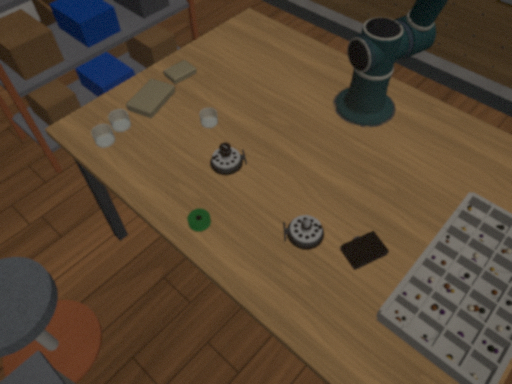

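View pics/top0.png

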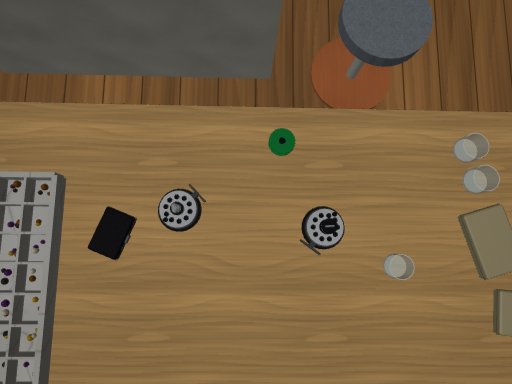

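```bash
cat > h.py <<'E'
import numpy as np,cv2
def load(n): return dict(np.load(f"{n}.npz"))
def world(c,u,v,z=None,d=None):
    K,R,t=c["intrinsics"],c["R"],c["t"]
    r=np.linalg.inv(K)@[u,v,1.]
    o=-R.T@t; w=R.T@r
    if d is None: d=(z-o[2])/w[2]
    return o+w*d
def proj(c,X):
    p=c["R"]@np.asarray(X,float)+c["t"];p=c["intrinsics"]@p;return p[:2]/p[2]
def crop(c,u0,v0,w,h,s,fn):
    cv2.imwrite(fn,cv2.resize(np.clip(c["pixels"][v0:v0+h,u0:u0+w,::-1].astype(float)*1.6,0,255).astype(np.uint8),None,fx=s,fy=s,interpolation=cv2.INTER_CUBIC))
def cloud(c):
    v,u=np.mgrid[0:384,0:512]; d=c["depth"]
    K,R,t=c["intrinsics"],c["R"],c["t"]
    P=np.stack([(u-K[0,2])/K[0,0]*d,(v-K[1,2])/K[1,1]*d,d],-1)-t
    P=P@R; P[d==0]=np.nan; return P
E
python3 - <<'E'
from h import *
c=load("top0")
a=c["pixels"]
A=a[180:250,145:215];B=a[195:265,288:358]
im=cv2.resize(np.clip(np.hstack([A,B])[:,:,::-1]*1.7,0,255).astype(np.uint8),None,fx=5.5,fy=5.5,interpolation=cv2.INTER_CUBIC);cv2.imwrite("pics/topz.png",im)
s=load("scene0")["pixels"]
A=s[200:260,275:335];B=s[130:190,197:257]
cv2.imwrite("pics/scz.png",cv2.resize(np.clip(np.hstack([A,B])[:,:,::-1]*1.7,0,255).astype(np.uint8),None,fx=6.5,fy=6.5,interpolation=cv2.INTER_CUBIC))
P=cloud(c)
for nm,(u,v) in dict(cust=(180,210),disp=(324,228)).items():
    Q=P[v-35:v+35,u-35:u+35].reshape(-1,3);Q=Q[~np.isnan(Q[:,0])]
    print(nm,np.percentile(Q[:,2],[1,50,99]))
    for lo,hi in((.024,.036),(.042,.053),(.06,.075),(.075,.09)):
        q=Q[(Q[:,2]>lo)&(Q[:,2]<hi)]
        if len(q):print(lo,len(q),q.mean(0),(q[:,:2].min(0)+q[:,:2].max(0))/2,np.ptp(q,0))
E
```

```text
cust [-0.00299065  0.00153388  0.06437287]
0.024 984 [0.59366969 0.18631326 0.03020727] [0.59900598 0.18763954] [0.10758934 0.09746606 0.01172927]
0.042 72 [0.59253097 0.18513944 0.04836934] [0.59453673 0.18797677] [0.03252686 0.03198765 0.00909529]
0.06 72 [0.59342979 0.18741667 0.06550129] [0.59317859 0.18734885] [0.0223758  0.02255163 0.01026014]
disp [-0.00310903  0.00147929  0.08140167]
0.024 883 [ 0.55122682 -0.18046814  0.03009009] [ 0.54405136 -0.18408818] [0.11433938 0.09774895 0.01171951]
0.042 4 [ 0.55039599 -0.17095097  0.04959334] [ 0.55345868 -0.17009343] [0.02962763 0.0066324  0.00520921]
0.06 17 [ 0.5494829  -0.17029901  0.06808557] [ 0.55266896 -0.17193281] [0.03432018 0.01241284 0.01349632]
0.075 204 [ 0.55294064 -0.18434118  0.08034502] [ 0.55323862 -0.18444507] [0.03611075 0.03787279 0.00869389]
```

View pics/topz.png

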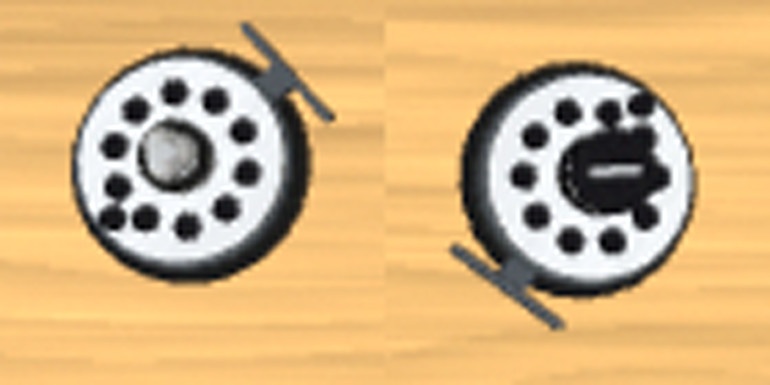

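View pics/scz.png

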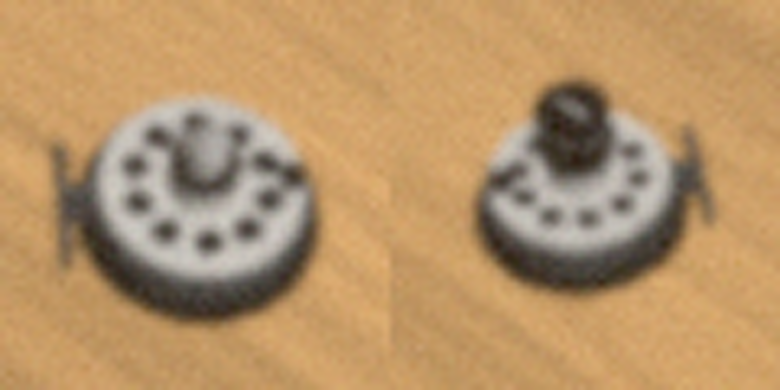

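Run:
```python
from h import *
from scipy.optimize import least_squares
def fitc(p):
    f=lambda x:np.hypot(p[:,0]-x[0],p[:,1]-x[1])-x[2]
    return least_squares(f,[*p.mean(0),.03],loss='soft_l1',f_scale=.0007).x
g={'cust':(.5935,.1868),'disp':(.5532,-.1844)}
for n in("top0","scene0"):
    c=load(n);G=cv2.GaussianBlur(cv2.cvtColor(c["pixels"],cv2.COLOR_RGB2GRAY),(0,0),.6).astype(np.float32)
    P=cloud(c)
    for k,(x,y) in g.items():
        # outer edge of white face: radial scan on z=.030 plane
        x0=np.array([x,y])
        for it in range(3):
            pts=[]
            for th in np.linspace(0,2*np.pi,120,endpoint=False):
                r=np.arange(.038,.054,.0003)
                X=np.stack([x0[0]+r*np.cos(th),x0[1]+r*np.sin(th),0*r+.03],1)
                uv=np.array([proj(c,q) for q in X],np.float32)
                v=cv2.remap(G,uv[None,:,0],uv[None,:,1],cv2.INTER_CUBIC)[0]
                dv=np.gradient(v);i=dv.argmin()
                if 2<i<len(r)-3 and v[max(0,i-8)]>120*(.8):pts.append(X[i,:2])
            pts=np.array(pts);f=fitc(pts);x0=f[:2]
        res=np.hypot(*(pts-f[:2]).T)-f[2]
        print(n,k,"face",f.round(4),len(pts),np.std(res).round(5))
        # cloud based, local
        d=np.hypot(P[...,0]-x,P[...,1]-y)
        for lab,lo,hi in(("tip",.064,.074),("captop",.077,.085)):
            m=(d<.03)&(P[...,2]>lo)&(P[...,2]<hi);q=P[m]
            if len(q)>8:print("  ",lab,len(q),q.mean(0).round(4),((q.min(0)+q.max(0))/2).round(4),np.ptp(q,0).round(4))
        m=(d<.045)&(abs(P[...,2]-.03)<.006);print("   face z",np.median(P[m][:,2]).round(4))
```

```text
top0 cust face [0.5938 0.1883 0.0469] 115 0.00059
   tip 53 [0.5939 0.1873 0.0667] [0.5929 0.1859 0.0673] [0.0218 0.0197 0.0065]
   face z 0.0305
top0 disp face [ 0.5529 -0.1842  0.0468] 114 0.00067
   tip 13 [ 0.5508 -0.1702  0.069 ] [ 0.5527 -0.1721  0.0685] [0.0343 0.0121 0.0086]
   captop 200 [ 0.553  -0.1845  0.0804] [ 0.5532 -0.185   0.0807] [0.0361 0.0368 0.0064]
   face z 0.0305
scene0 cust face [0.5897 0.1883 0.0472] 84 0.00137
   tip 34 [0.5918 0.1893 0.0675] [0.5909 0.188  0.068 ] [0.0224 0.0217 0.0069]
   face z 0.0304
scene0 disp face [ 0.5471 -0.1872  0.0483] 38 0.00217
   tip 22 [ 0.559  -0.1745  0.069 ] [ 0.5543 -0.1776  0.0692] [0.0273 0.0247 0.0089]
   captop 76 [ 0.5494 -0.1834  0.0808] [ 0.5486 -0.1845  0.0811] [0.0365 0.0417 0.0077]
   face z 0.0306
```

>>> servo_tool([
  [0,[-0.025,-0.025,0],0.065],
  [0,[-0.03,-0.025,0],0.065],
  [0,[-0.032,-0.022,0],0.065],
  [0,[-0.032,-0.02,0],0.065],
  [0,[-0.034,-0.018,0],0.065],
  [0,[-0.035,-0.016,0],0.065],
  [0,[-0.036,-0.014,0],0.065],
  [0,[-0.037,-0.014,0],0.06],
], newtons=40)

```text
time: 0.77
tool_pos: [0.334, 0.3804, 0.2485]
tcp_rot: [-1.216, -2.894, 0.013]
wrist_force: [1.1, -0.3, -0.4]
width: 0.999
```

```bash
cat > st.py <<'E'
import sys
from h import *
from workcell import bot
from scipy.spatial.transform import Rotation as Ro
s=bot.read_state();R=Ro.from_rotvec(s["tcp_rot"]).as_matrix()
print("t",s["time"],"p",s["tool_pos"].round(4),"yang",np.degrees(np.arctan2(R[1,1],R[0,1])).round(2),"tilt",R[:,2].round(4),"F",s["wrist_force"].round(2),"w",round(float(s["width"]),3),"q",s["q"].round(2))
if len(sys.argv)>3:
    g=np.array([float(a) for a in sys.argv[1:4]]);print("tool delta",(R.T@(g-s["tool_pos"])).round(4))
E
python3 st.py .553 -.1845 .256
```

```text
t 0.7667 p [0.334  0.3804 0.2485] yang 44.42 tilt [-0.0057 -0.0063 -1.    ] F [ 1.06 -0.25 -0.39] w 0.999 q [ 0.8  -0.05  1.96 -0.    1.24  0.03]
tool delta [-0.5568 -0.239  -0.0052]
```

>>> servo_tool([
  [0,[-0.037,-0.016,0],0],
  [0,[-0.037,-0.016,0],0],
  [0,[-0.037,-0.016,0],0],
  [0,[-0.037,-0.016,0],0],
  [0,[-0.037,-0.016,0],0],
  [0,[-0.037,-0.016,0],0],
  [0,[-0.037,-0.016,0],0],
  [0,[-0.037,-0.016,0],0],
])

```text
time: 1.43
tool_pos: [0.4482, 0.0673, 0.2475]
tcp_rot: [-1.216, -2.893, 0.015]
wrist_force: [0.7, 0.3, 0.3]
width: 0.998
```

```bash
python3 st.py .553 -.1845 .22
```

```text
t 1.4333 p [0.4482 0.0673 0.2475] yang 44.39 tilt [-0.0067 -0.0075 -0.9999] F [0.66 0.34 0.33] w 0.998 q [ 0.1  -0.16  2.06 -0.01  1.24 -0.67]
tool delta [-0.2532 -0.101   0.0286]
```

>>> servo_tool([
  [0,[-0.038,-0.015,0.003],0],
  [0,[-0.038,-0.015,0.004],0],
  [0,[-0.038,-0.015,0.004],0],
  [0,[-0.038,-0.015,0.004],0],
  [0,[-0.036,-0.015,0.004],0],
  [0,[-0.03,-0.012,0.004],0],
  [0,[-0.022,-0.009,0.004],0],
  [0,[-0.012,-0.005,0.002],0],
])

```text
time: 2.1
tool_pos: [0.5513, -0.1982, 0.2173]
tcp_rot: [-1.227, -2.889, 0.015]
wrist_force: [0.0, 0.3, 0.4]
width: 1.005
```

```bash
python3 st.py .553 -.1845 .15
```

```text
t 2.1 p [ 0.5513 -0.1982  0.2173] yang 43.97 tilt [-0.0061 -0.0077 -1.    ] F [0.02 0.28 0.43] w 1.005 q [-0.38  0.13  1.84 -0.01  1.18 -1.15]
tool delta [0.0088 0.0114 0.0671]
```

>>> servo_tool([
  [0,[0.007,0.009,0.015],0],
  [0,[0.002,0.002,0.02],0],
  [0,[0,0,0.02],0],
  [0,[0,0,0.012],0],
  [0,[0,0,0],0],
  [0,[0,0,0],0],
  [0,[0,0,0],0],
  [0,[0,0,0],0],
])

```text
time: 2.77
tool_pos: [0.5527, -0.186, 0.1472]
tcp_rot: [-1.232, -2.884, 0.014]
wrist_force: [-0.2, -0.5, 0.1]
width: 1.003
```

```bash
python3 st.py .553 -.1845 .07
python3 - <<'E'
from h import *
from workcell import bot
for n in("scene","top"):
    c=bot.read_camera(n);np.savez(f"{n}1.npz",**c)
c=load("top1");s=load("scene1")
crop(c,265,165,120,100,4,"pics/t1.png");crop(s,170,80,120,110,4,"pics/s1.png")
a=cv2.imread("pics/t1.png");b=cv2.imread("pics/s1.png")[:400];cv2.imwrite("pics/ts1.png",cv2.resize(np.hstack([a,b]),None,fx=.8,fy=.8))
E
```

```text
t 2.7667 p [ 0.5527 -0.186   0.1472] yang 43.72 tilt [-0.0084 -0.0062 -0.9999] F [-0.24 -0.55  0.09] w 1.003 q [-0.36  0.19  1.91 -0.01  1.05 -1.12]
tool delta [0.0008 0.0021 0.0772]
```

View pics/ts1.png

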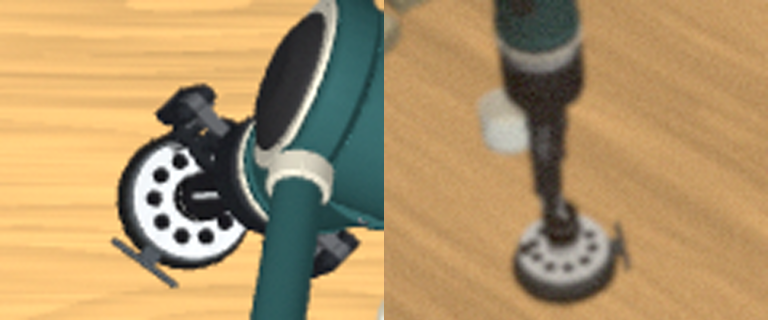

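>>> servo_tool([
  [0,[0.001,0.002,0.012],0],
  [0,[0,0,0.018],0],
  [0,[0,0,0.018],0],
  [0,[0,0,0.015],0],
  [0,[0,0,0.008],0],
  [0,[0,0,0.003],0],
  [0,[0,0,0],0],
  [0,[0,0,0],0],
])

```text
time: 3.53
tool_pos: [0.558, -0.1853, 0.0741]
tcp_rot: [1.232, 2.882, -0.013]
wrist_force: [0.0, -0.6, -0.1]
width: 0.996
```

```bash
python3 st.py .553 -.1845 .07
```

```text
t 3.5333 p [ 0.558  -0.1853  0.0741] yang 43.72 tilt [ 0.0038 -0.0105 -0.9999] F [ 0.03 -0.59 -0.12] w 0.996 q [-0.36  0.27  1.96 -0.01  0.9  -1.11]
tool delta [ 0.0041 -0.003   0.004 ]
```

>>> servo_tool([
  [0,[0.003,-0.002,0.002],0],
  [0,[0.001,-0.001,0.002],0],
  [0,[0,0,0],0],
  [0,[0,0,0],0],
  [0,[0,0,0],0],
  [0,[0,0,0],0],
  [0,[0,0,0],0],
  [0,[0,0,0],0],
])

```text
time: 4.2
tool_pos: [0.5553, -0.1855, 0.0739]
tcp_rot: [1.229, 2.875, -0.012]
wrist_force: [-0.1, 0.1, 0.0]
width: 0.997
```

```bash
python3 st.py .553 -.1845 .07
```

```text
t 4.2 p [ 0.5553 -0.1855  0.0739] yang 43.71 tilt [ 0.0106 -0.013  -0.9999] F [-0.06  0.12  0.04] w 0.997 q [-0.36  0.27  1.97 -0.01  0.89 -1.12]
tool delta [ 0.0024 -0.0009  0.0038]
```

>>> servo_tool([
  [0,[0.003,-0.001,0.004],0],
  [0,[0,0,0],0],
  [0,[0,0,0],0],
  [0,[0.002,-0.001,0.003],0],
  [0,[0,0,0],0],
  [0,[0,0,0],0],
  [0,[0,0,0],0],
  [0,[0,0,0],0],
])

```text
time: 4.87
tool_pos: [0.5496, -0.183, 0.0656]
tcp_rot: [1.229, 2.876, -0.012]
wrist_force: [-0.0, -0.2, 1.3]
width: 0.998
```

```bash
python3 st.py .553 -.1845 .07
```

```text
t 4.8667 p [ 0.5496 -0.183   0.0656] yang 43.71 tilt [ 0.0099 -0.0127 -0.9999] F [-0.   -0.24  1.25] w 0.998 q [-0.36  0.27  1.98 -0.01  0.88 -1.12]
tool delta [-0.0035  0.0014 -0.0043]
```

>>> servo_tool([
  [0,[-0.003,0.001,-0.003],0],
  [0,[0,0,0],0],
  [0,[0,0,0],0],
  [0,[0,0,0],0],
  [0,[0,0,0],0],
  [0,[0,0,0],0],
  [0,[0,0,0],0],
  [0,[0,0,0],0],
])

```text
time: 5.53
tool_pos: [0.5533, -0.1849, 0.0696]
tcp_rot: [1.229, 2.875, -0.012]
wrist_force: [-0.6, -0.2, -0.1]
width: 0.998
```

```bash
python3 st.py .553 -.1845 .07
```

```text
t 5.5333 p [ 0.5533 -0.1849  0.0696] yang 43.7 tilt [ 0.011  -0.0132 -0.9999] F [-0.59 -0.22 -0.13] w 0.998 q [-0.36  0.27  1.97 -0.01  0.88 -1.12]
tool delta [ 0.0005  0.     -0.0004]
```

>>> servo_tool([
  [255,[0,0,0],0],
  [255,[0,0,0],0],
  [255,[0,0,0],0],
  [255,[0,0,0],0],
  [255,[0,0,0],0],
  [255,[0,0,0],0],
  [255,[0,0,0],0],
  [255,[0,0,0],0],
], newtons=80)

```text
time: 6.2
tool_pos: [0.5524, -0.1858, 0.0699]
tcp_rot: [1.228, 2.876, -0.015]
wrist_force: [-0.5, -0.6, 0.9]
width: 0.428
```

```bash
python3 st.py .553 -.1845 .07
```

```text
t 6.2 p [ 0.5524 -0.1858  0.0699] yang 43.75 tilt [ 0.0091 -0.0146 -0.9999] F [-0.45 -0.56  0.86] w 0.428 q [-0.36  0.27  1.97 -0.01  0.89 -1.12]
tool delta [ 0.0005  0.0013 -0.0001]
```

>>> servo_tool([
  [255,[0,0,-0.004],0],
  [255,[0,0,-0.006],0],
  [255,[0,0,-0.008],0],
  [255,[0,0,-0.01],0],
  [255,[0,0,-0.01],0],
  [255,[0,0,-0.012],0],
  [255,[0,0,-0.012],0],
  [255,[0,0,0],0],
])

```text
time: 6.87
tool_pos: [0.5524, -0.1843, 0.1388]
tcp_rot: [1.228, 2.875, -0.014]
wrist_force: [0.5, -0.0, -0.5]
width: 0.428
```

```bash
python3 st.py .593 .187 .14
```

```text
t 6.8667 p [ 0.5524 -0.1843  0.1388] yang 43.75 tilt [ 0.0105 -0.0141 -0.9998] F [ 0.47 -0.   -0.54] w 0.428 q [-0.36  0.18  1.93 -0.01  1.01 -1.12]
tool delta [ 0.2401  0.2861 -0.006 ]
```

>>> servo_tool([
  [255,[0.015,0.018,-0.004],0],
  [255,[0.022,0.026,-0.002],0],
  [255,[0.026,0.031,0],0],
  [255,[0.026,0.031,0],0],
  [255,[0.026,0.031,0],0],
  [255,[0.026,0.031,0],0],
  [255,[0.026,0.031,0],0],
  [255,[0.026,0.031,0],0],
])

```text
time: 7.53
tool_pos: [0.5906, 0.1155, 0.1486]
tcp_rot: [1.243, 2.853, -0.012]
wrist_force: [2.0, 0.5, 0.6]
width: 0.429
```

```bash
python3 st.py .593 .187 .14
```

```text
t 7.5333 p [0.5906 0.1155 0.1486] yang 42.93 tilt [ 0.0243 -0.0191 -0.9995] F [2.   0.52 0.58] w 0.429 q [ 0.16  0.2   1.89 -0.03  1.03 -0.57]
tool delta [0.051  0.0504 0.0073]
```

>>> servo_tool([
  [255,[0.022,0.022,0],0],
  [255,[0.014,0.014,0],0],
  [255,[0.006,0.006,0],0],
  [255,[0.002,0.002,0],0],
  [255,[0,0,0],0],
  [255,[0,0,0],0],
  [255,[0,0,0],0],
  [255,[0,0,0],0],
])

```text
time: 8.2
tool_pos: [0.5929, 0.1863, 0.1494]
tcp_rot: [1.232, 2.855, -0.008]
wrist_force: [0.3, 0.2, -0.7]
width: 0.427
```

```bash
python3 st.py .593 .187 .13
```

```text
t 8.2 p [0.5929 0.1863 0.1494] yang 43.34 tilt [ 0.0271 -0.0172 -0.9995] F [ 0.34  0.18 -0.74] w 0.427 q [ 0.28  0.24  1.84 -0.03  1.04 -0.47]
tool delta [0.0011 0.0004 0.0194]
```

Run:
```python
from h import *
from workcell import bot
for n in("scene","top"):
    c=bot.read_camera(n);np.savez(f"{n}2.npz",**c)
c=load("top2");s=load("scene2")
crop(c,130,150,100,100,4,"pics/t2.png");crop(s,255,150,100,100,4,"pics/s2.png")
a=cv2.imread("pics/t2.png");b=cv2.imread("pics/s2.png");cv2.imwrite("pics/ts2.png",np.hstack([a,b]))
```

```text
(no output)
```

View pics/ts2.png

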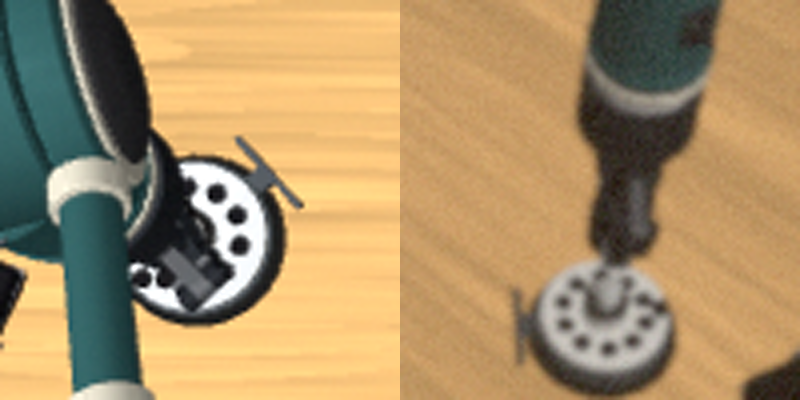

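>>> servo_tool([
  [255,[0.001,0.001,0.006],0],
  [255,[0.001,0,0.01],0],
  [255,[0,0,0.01],0],
  [255,[0,0,0.01],0],
  [255,[0,0,0.006],0],
  [255,[0,0,0.002],0],
  [255,[0,0,0],0],
  [255,[0,0,0],0],
])

```text
time: 8.97
tool_pos: [0.5922, 0.185, 0.0981]
tcp_rot: [1.238, 2.856, -0.012]
wrist_force: [0.7, -0.0, -0.8]
width: 0.43
```

```bash
python3 st.py .593 .187 .098
```

```text
t 8.9667 p [0.5922 0.185  0.0981] yang 43.14 tilt [ 0.0229 -0.0186 -0.9996] F [ 0.73 -0.03 -0.77] w 0.43 q [ 0.28  0.29  1.88 -0.03  0.95 -0.46]
tool delta [0.0009 0.0019 0.0001]
```

>>> servo_tool([
  [255,[0.001,0.002,0],0],
  [255,[0,0,0],0],
  [255,[0,0,0],0],
  [255,[0,0,0],0],
  [255,[0,0,0],0],
  [255,[0,0,0],0],
  [255,[0,0,0],0],
  [255,[0,0,0],0],
])

```text
time: 9.63
tool_pos: [0.5948, 0.1883, 0.1006]
tcp_rot: [1.236, 2.854, -0.008]
wrist_force: [0.5, 0.8, -1.0]
width: 0.431
```

```bash
python3 st.py .593 .187 .07
python3 - <<'E'
from h import *
from workcell import bot
for n in("scene","top"):
    c=bot.read_camera(n);np.savez(f"{n}3.npz",**c)
c=load("top3");s=load("scene3")
crop(c,145,175,66,66,6,"pics/t3.png");crop(s,272,185,66,66,6,"pics/s3.png")
a=cv2.imread("pics/t3.png");b=cv2.imread("pics/s3.png");cv2.imwrite("pics/ts3.png",np.hstack([a,b]))
E
```

```text
t 9.6333 p [0.5948 0.1883 0.1006] yang 43.17 tilt [ 0.0272 -0.0173 -0.9995] F [ 0.48  0.79 -0.97] w 0.431 q [ 0.28  0.29  1.87 -0.03  0.95 -0.46]
tool delta [ 0.0013 -0.0024  0.0306]
```

View pics/ts3.png

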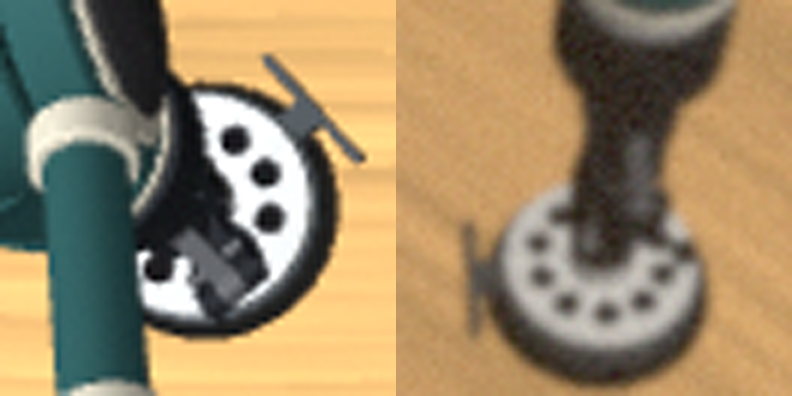

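>>> servo_tool([
  [255,[0.001,-0.0015,0.003],0],
  [255,[0,0,0.002],0],
  [255,[0,0,0.002],0],
  [255,[0,0,0],0],
  [255,[0,0,0],0],
  [255,[0,0,0],0],
  [255,[0,0,0],0],
  [255,[0,0,0],0],
])

```text
time: 10.4
tool_pos: [0.5924, 0.1875, 0.092]
tcp_rot: [1.236, 2.855, -0.009]
wrist_force: [0.4, -0.4, -0.1]
width: 0.428
```

```bash
python3 st.py .593 .187 .088
```

```text
t 10.4 p [0.5924 0.1875 0.092 ] yang 43.17 tilt [ 0.0257 -0.0177 -0.9995] F [ 0.39 -0.37 -0.07] w 0.428 q [ 0.28  0.3   1.88 -0.03  0.94 -0.46]
tool delta [-0.0007  0.      0.004 ]
```

>>> servo_tool([
  [255,[0,0,0.003],0],
  [255,[0,0,0.002],0],
  [255,[0,0,0],0],
  [255,[0,0,0],0],
  [255,[0,0,0],0],
  [255,[0,0,0],0],
  [255,[0,0,0],0],
  [255,[0,0,0],0],
])

```text
time: 11.07
tool_pos: [0.5928, 0.1875, 0.0866]
tcp_rot: [1.236, 2.854, -0.009]
wrist_force: [-0.3, 0.1, -0.6]
width: 0.427
```

```bash
python3 st.py .593 .187 .07
```

```text
t 11.0667 p [0.5928 0.1875 0.0866] yang 43.16 tilt [ 0.0261 -0.0176 -0.9995] F [-0.3   0.09 -0.62] w 0.427 q [ 0.28  0.31  1.88 -0.03  0.93 -0.46]
tool delta [ 0.     -0.0003  0.0166]
```

>>> servo_tool([
  [255,[0,0,0.002],0],
  [255,[0,0,0.002],0],
  [255,[0,0,0.002],0],
  [255,[0,0,0.002],0],
  [255,[0,0,0.002],0],
  [255,[0,0,0.002],0],
  [255,[0,0,0.002],0],
  [255,[0,0,0.002],0],
])

```text
time: 11.73
tool_pos: [0.5928, 0.1871, 0.0767]
tcp_rot: [1.237, 2.855, -0.011]
wrist_force: [-2.0, -1.0, 2.9]
width: 0.425
```

```bash
python3 st.py .593 .187 .07
```

```text
t 11.7333 p [0.5928 0.1871 0.0767] yang 43.16 tilt [ 0.0247 -0.0184 -0.9995] F [-1.98 -0.99  2.86] w 0.425 q [ 0.28  0.32  1.89 -0.03  0.91 -0.46]
tool delta [0.     0.0001 0.0067]
```

>>> servo_tool([
  [255,[0,0,0.002],0],
  [255,[0,0,0.002],0],
  [255,[0,0,0.002],0],
  [255,[0,0,0.002],0],
  [255,[0,0,0.003],0],
  [255,[0,0,0.003],0],
  [255,[0,0,0.003],0],
  [255,[0,0,0.003],0],
])

```text
time: 12.4
tool_pos: [0.5929, 0.1869, 0.0679]
tcp_rot: [1.239, 2.859, -0.016]
wrist_force: [-9.9, -3.5, 19.7]
width: 0.428
```

```bash
python3 st.py .593 .187 .067
```

```text
t 12.4 p [0.5929 0.1869 0.0679] yang 43.15 tilt [ 0.0193 -0.0199 -0.9996] F [-9.95 -3.51 19.69] w 0.428 q [ 0.28  0.33  1.89 -0.03  0.91 -0.46]
tool delta [-0.      0.0002  0.0009]
```

>>> servo_tool([
  [255,[0.0005,-0.0005,0.003],0],
  [255,[0.0005,-0.0005,0.003],0],
  [255,[0.0005,-0.0005,0.003],0],
  [255,[0.0005,-0.0005,0.003],0],
  [255,[0.0005,-0.0005,0.003],0],
  [255,[0.0005,-0.0005,0.003],0],
  [255,[0.0005,-0.0005,0.003],0],
  [255,[0.0005,-0.0005,0.003],0],
])

```text
time: 13.07
tool_pos: [0.5927, 0.187, 0.068]
tcp_rot: [1.235, 2.854, -0.013]
wrist_force: [-7.0, -2.2, 19.0]
width: 0.432
```

```bash
python3 st.py .593 .187 .067
python3 - <<'E'
from h import *
from workcell import bot
for n in("scene","top"):
    c=bot.read_camera(n);np.savez(f"{n}4.npz",**c)
c=load("top4");s=load("scene4")
crop(c,145,175,66,66,6,"pics/t4.png");crop(s,272,185,66,66,6,"pics/s4.png")
a=cv2.imread("pics/t4.png");b=cv2.imread("pics/s4.png");cv2.imwrite("pics/ts4.png",np.hstack([a,b]))
P=cloud(c);d=np.hypot(P[...,0]-.5935,P[...,1]-.188)
m=d<.017
for v,u in np.argwhere(m&(P[...,2]<.1))[::3]:print(u,v,P[v,u].round(4),end=';')
E
python3 st.py
```

```text
t 13.0667 p [0.5927 0.187  0.068 ] yang 43.19 tilt [ 0.0258 -0.0206 -0.9995] F [-7.02 -2.22 19.01] w 0.432 q [ 0.28  0.33  1.89 -0.03  0.9  -0.45]
tool delta [-0.0001  0.0003  0.001 ]
184 207 [0.5979 0.172  0.0317];t 13.1667 p [0.5927 0.1869 0.068 ] yang 43.19 tilt [ 0.0258 -0.0206 -0.9995] F [-7.7  -2.66 18.94] w 0.428 q [ 0.28  0.33  1.89 -0.03  0.9  -0.45]
```

View pics/ts4.png

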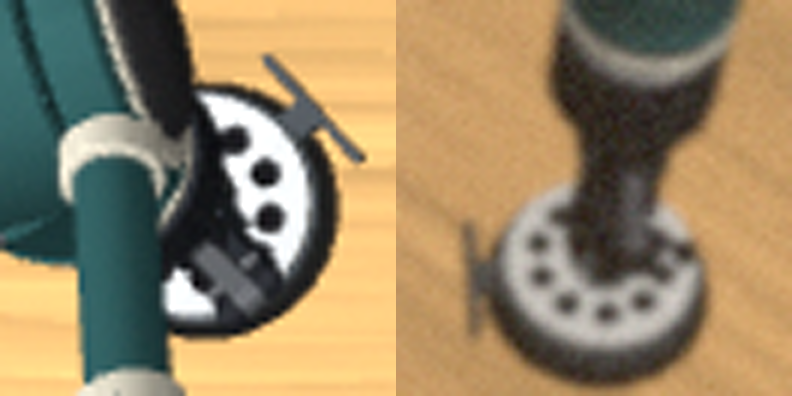

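>>> servo_tool([
  [255,[0.001,-0.001,0.0035],0],
  [255,[0.001,-0.001,0.004],0],
  [255,[0.001,-0.001,0.0045],0],
  [255,[0.001,-0.001,0.0045],0],
  [255,[0.001,-0.001,0.0045],0],
  [255,[0.001,-0.001,0.0045],0],
  [255,[0.001,-0.001,0.0045],0],
  [255,[0.001,-0.001,0.0045],0],
])

```text
time: 13.83
tool_pos: [0.5924, 0.187, 0.0681]
tcp_rot: [1.229, 2.841, -0.005]
wrist_force: [-9.6, -2.9, 26.0]
width: 0.427
```

```bash
python3 st.py .593 .187 .067;python3 st.py
```

```text
t 13.8333 p [0.5924 0.187  0.0681] yang 43.24 tilt [ 0.0413 -0.0213 -0.9989] F [-9.65 -2.88 26.01] w 0.427 q [ 0.28  0.32  1.9  -0.04  0.88 -0.45]
tool delta [-0.0003  0.0004  0.0011]
t 13.8333 p [0.5924 0.187  0.0681] yang 43.24 tilt [ 0.0413 -0.0213 -0.9989] F [-9.65 -2.88 26.01] w 0.427 q [ 0.28  0.32  1.9  -0.04  0.88 -0.45]
```

>>> servo_tool([
  [255,[-0.001,0.001,0.0035],0],
  [255,[-0.001,0.001,0.0035],0],
  [255,[-0.001,0.001,0.0035],0],
  [255,[-0.001,0.001,0.0035],0],
  [255,[-0.001,0.001,0.0035],0],
  [255,[-0.001,0.001,0.0035],0],
  [255,[-0.001,0.001,0.0035],0],
  [255,[-0.001,0.001,0.0035],0],
])

```text
time: 14.5
tool_pos: [0.5941, 0.1871, 0.0678]
tcp_rot: [1.241, 2.863, -0.027]
wrist_force: [-15.3, -1.9, 25.6]
width: 0.429
```

```bash
python3 st.py .593 .187 .067
```

```text
t 14.5 p [0.5941 0.1871 0.0678] yang 43.11 tilt [ 0.0128 -0.0243 -0.9996] F [-15.33  -1.86  25.59] w 0.429 q [ 0.28  0.34  1.88 -0.03  0.92 -0.45]
tool delta [ 0.0007 -0.0008  0.0008]
```

>>> servo_tool([
  [255,[0,0,0.004],0],
  [255,[0,0,0.004],0],
  [255,[0,0,0.004],0],
  [255,[0,0,0.004],0],
  [255,[0,0,0.004],0],
  [255,[0,0,0.004],0],
  [255,[0,0,0.004],0],
  [255,[0,0,0.004],0],
])

```text
time: 15.17
tool_pos: [0.5941, 0.1871, 0.0679]
tcp_rot: [1.242, 2.867, -0.032]
wrist_force: [-11.7, -3.5, 24.4]
width: 0.428
```

```bash
python3 st.py .593 .187 .067
```

```text
t 15.1667 p [0.5941 0.1871 0.0679] yang 43.13 tilt [ 0.0077 -0.0256 -0.9996] F [-11.69  -3.52  24.36] w 0.428 q [ 0.28  0.34  1.88 -0.03  0.92 -0.45]
tool delta [ 0.0007 -0.0009  0.0009]
```

>>> servo_tool([
  [255,[0,0,0.001],0],
  [255,[0,0,0.001],0],
  [255,[0,0,0.001],0],
  [255,[0,0,0.001],0],
  [255,[0,0,0.001],0],
  [255,[0,0,0.001],0],
  [255,[0,0,0.001],0],
  [255,[0,0,0.001],0],
])

```text
time: 15.83
tool_pos: [0.5941, 0.1872, 0.068]
tcp_rot: [1.243, 2.867, -0.033]
wrist_force: [-5.5, -2.0, 10.0]
width: 0.432
```

```bash
python3 st.py .593 .187 .067
```

```text
t 15.8333 p [0.5941 0.1872 0.068 ] yang 43.11 tilt [ 0.0065 -0.0256 -0.9996] F [-5.49 -2.04 10.04] w 0.432 q [ 0.28  0.34  1.88 -0.03  0.92 -0.45]
tool delta [ 0.0006 -0.0009  0.001 ]
```

>>> servo_tool([
  [255,[0,0,0],0],
  [255,[0,0,0],0],
  [255,[0,0,0],0],
  [255,[0,0,0],0],
  [255,[0,0,0],0],
  [255,[0,0,0],0],
  [255,[0,0,0],0],
  [255,[0,0,0],0],
])

```text
time: 16.5
tool_pos: [0.5941, 0.1872, 0.0683]
tcp_rot: [1.244, 2.868, -0.034]
wrist_force: [-3.3, -0.3, 5.0]
width: 0.43
```

```bash
python3 st.py .593 .187 .067
```

```text
t 16.5 p [0.5941 0.1872 0.0683] yang 43.1 tilt [ 0.0054 -0.0258 -0.9997] F [-3.3  -0.32  5.02] w 0.43 q [ 0.28  0.34  1.87 -0.03  0.92 -0.45]
tool delta [ 0.0006 -0.0009  0.0013]
```

>>> servo_tool([
  [255,[0,0,-0.0005],0],
  [255,[0,0,-0.0005],0],
  [255,[0,0,-0.0005],0],
  [255,[0,0,-0.0005],0],
  [255,[0,0,0],0],
  [255,[0,0,0],0],
  [255,[0,0,0],0],
  [255,[0,0,0],0],
])

```text
time: 17.17
tool_pos: [0.594, 0.1872, 0.069]
tcp_rot: [1.244, 2.868, -0.034]
wrist_force: [-2.2, -0.2, 1.9]
width: 0.428
```

```bash
python3 st.py .593 .187 .067
```

```text
t 17.1667 p [0.594  0.1872 0.069 ] yang 43.09 tilt [ 0.0048 -0.026  -0.9997] F [-2.19 -0.22  1.9 ] w 0.428 q [ 0.28  0.34  1.87 -0.03  0.93 -0.45]
tool delta [ 0.0006 -0.0008  0.002 ]
```

>>> servo_tool([
  [255,[0,0,0.002],0],
  [255,[0,0,0.002],0],
  [255,[0,0,0.003],0],
  [255,[0,0,0.003],0],
  [255,[0,0,0.0035],0],
  [255,[0,0,0.0035],0],
  [255,[0,0,0.0035],0],
  [255,[0,0,0.0035],0],
])

```text
time: 17.83
tool_pos: [0.5942, 0.1872, 0.0679]
tcp_rot: [1.245, 2.871, -0.037]
wrist_force: [-10.6, -2.0, 23.3]
width: 0.424
```

```bash
python3 st.py .593 .187 .067
python3 - <<'E'
from h import *
from workcell import bot
c=bot.read_camera("top");cv2.imwrite("pics/top5.png",c["pixels"][:,:,::-1])
c=bot.read_camera("scene");cv2.imwrite("pics/scene5.png",c["pixels"][:,:,::-1])
E
python3 st.py
```

```text
t 17.8333 p [0.5942 0.1872 0.0679] yang 43.09 tilt [ 0.0018 -0.0268 -0.9996] F [-10.59  -2.    23.3 ] w 0.424 q [ 0.28  0.35  1.87 -0.03  0.93 -0.45]
tool delta [ 0.0007 -0.001   0.0009]
t 17.9333 p [0.5942 0.1872 0.0679] yang 43.08 tilt [ 0.0018 -0.0268 -0.9996] F [-11.51  -3.42  23.64] w 0.424 q [ 0.28  0.35  1.87 -0.03  0.93 -0.45]
```

View pics/top5.png

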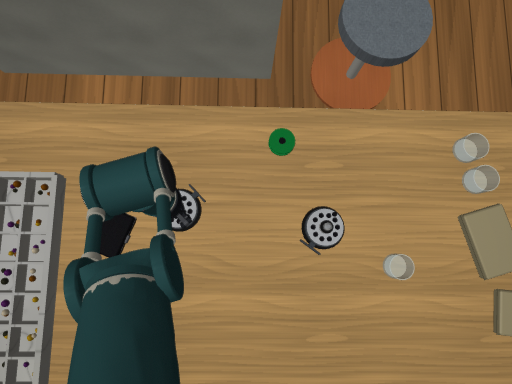

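View pics/scene5.png

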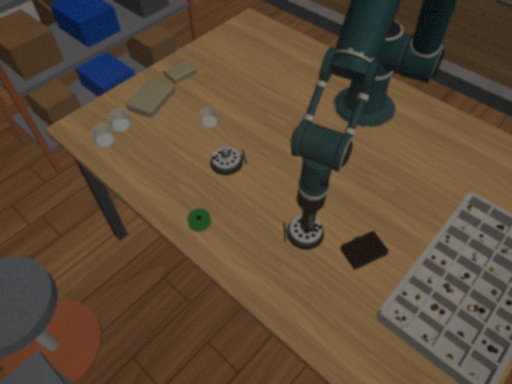

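The display reel at (324,228) is now bare. The gripper holds the cap on the customer's reel at (305,230) in the scene view. The spool, tub and fly box haven't moved. The cap is being pressed with a steady push of about 23 N, so I'm handing in.

```bash
python3 -c "
from workcell import bot
print(bot.finish_job())"; python3 st.py
```

```text
the job is handed in; nothing more can be done
None
the job is handed in; nothing more can be done
```

I lifted the cap off the display reel, pressed it onto the customer's spindle past the latch, and handed the job in at about 17.9 s while still gripping it (80 N set) and pressing.

**Last checks:**
- **Push:** the downward force held at about 23.5 N, well above the 10 N the latch can need. The TCP stayed at z = 0.068 m between 10 and 26 N, so the cap is against something solid.
- **Washer:** when I eased the push to about 2 N, the cap rose about 1 mm at roughly 3–4 N/mm. That matches the sprung washer under the cap.
- **Scene:** the last pictures show the display spindle bare and the tub, spool and fly box not moved.

**What did not agree or was not seen:**
- **Depth:** the TCP ended about 2 mm below its height at the grasp, but a fully sunk washer should give 3 mm. This may be slight slip in the grip or a height error.
- **Side force and tilt:** about 11 N of sideways force remained, and the tool was tilted about 1.5°.
- **Snap:** I inferred it from the forces. I didn't record the force drop, and the gripper hid the cap from both cameras.

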